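# Pack the fixture plates into their tray

### The job

Put the fixture plates away in the shallow grey tray: first lay the L-shaped plate in it, turned so that it fits, then lay the short rectangular plate in the space that the L leaves free. Both must lie flat on the tray's floor, side by side; leave the long narrow plate where it is.

Things in the scene. Friction and masses are not known exactly. Their poses are not given: they have to be found in the camera images.
- kit_tray_floor (a point): Shallow open tray of grey painted metal, fixed to the bench. Inside 170 mm along its x by 130 mm along its y; walls 4 mm thick, rim 8 mm above the floor inside and 11 mm above the bench. The point is the centre of the inner floor, 3 mm above the bench.
- l_plate_grip (a point): L-shaped steel plate, 150 x 110 x 12 mm; a square grip block, 26 x 26 x 34 mm high, stands on it. Point: centre of the block, 29 mm above the underside. From it, in mm along its x and y (block square to them), the long leg covers x -58..92, y -36..14, the short leg x -58..-8, y 14..74: middle of the whole at (17, 19), middle of the free corner at (47, 49) when centred in the tray. Fits only with its x along the tray's x, either way round. 0.36 kg.
- short_plate_grip (a point): Short rectangular steel plate, 90 mm along its x by 50 mm along its y, 12 mm thick; a square grip block, 26 x 26 x 34 mm high, stands on it in its middle. The point is the centre of the grip block, 29 mm above the plate's underside; block faces are square to x and y. It fits the space left by the L only with its x along the tray's x, either way round. 0.2 kg.
- strip_plate_grip (a point): Long narrow steel plate, 130 mm along its x by 36 mm along its y, 12 mm thick; a square grip block, 26 x 26 x 34 mm high, stands on it in its middle. Does not belong in this tray; to be left alone. The point is the centre of the grip block, 29 mm above the plate's underside.

How it is judged:
On the way, in this order (a step that is already met when the one before it is completed fails the run):
1. the L-shaped plate lies flat in the tray and is let go, the short plate not yet in (z of l_plate_grip in the frame of kit_tray_floor between 0.025 and 0.033 m and angle between l_plate_grip's own z axis and vertical below 0.06 rad and x of kit_tray_floor in the frame of l_plate_grip between 0.003 and 0.031 m and y of kit_tray_floor in the frame of l_plate_grip between 0.005 and 0.033 m and contact force between l_plate and the fingers below 0.2 N and not (z of short_plate_grip in the frame of kit_tray_floor between 0.025 and 0.033 m and angle between short_plate_grip's own z axis and vertical below 0.06 rad and x of short_plate_grip in the frame of kit_tray_floor between -0.07 and 0.07 m and y of short_plate_grip in the frame of kit_tray_floor between -0.055 and 0.055 m)), for 0.2 s.
2. the short plate lies flat in the tray beside it (z of l_plate_grip in the frame of kit_tray_floor between 0.025 and 0.033 m and angle between each of l_plate_grip, short_plate_grip's own z axis and vertical below 0.06 rad and x of kit_tray_floor in the frame of l_plate_grip between 0.003 and 0.031 m and y of kit_tray_floor in the frame of l_plate_grip between 0.005 and 0.033 m and z of short_plate_grip in the frame of kit_tray_floor between 0.025 and 0.033 m and x of short_plate_grip in the frame of kit_tray_floor between -0.07 and 0.07 m and y of short_plate_grip in the frame of kit_tray_floor between -0.055 and 0.055 m), for 0.2 s.
At the end, for the whole second after the job is handed in: The L-shaped plate and the short plate both lie flat on the tray's floor (height within 4 mm, tilt under 0.06 rad), inside the walls and at rest, the middle of the L within 14 mm of the tray's middle along each side (all of step 2 and linear speed of each of l_plate, short_plate below 0.02 m/s); the robot touches nothing.
It fails at once if the long narrow plate is moved by more than 30 mm (distance of strip_plate_grip from where it was at the start of the episode above 0.03 m).
It also fails if it takes over 61 s, if anything falls off the work surface, if the arm or the gripper's body presses on something with over 40 N, if the wrist force passes 120 N, or if a joint passes its speed limit or range.

### The arm

A 6-joint arm with a two-finger parallel gripper is mounted at the origin on a cart in front of the work surface, level with it; the furniture and walls round the work are solid. World frame = base frame: x ahead of the robot, y to its left, z up, the work surface at z = 0. Lengths are in m, angles in rad, forces in N, time in s.
With the tool pointing down it reaches from about 0.275 to 0.975 m from the base axis. Payload 8.4 kg.
Tool frame: the origin (TCP) lies at the centre of the arm's flange, where the gripper is bolted on; the fingertips stand 190 mm ahead of it and the grasp point (between the pads) lies 171 mm ahead of it; z points along the fingers, y is the line along which they close (so a half turn about z gives the same grasp; the last joint's range is limited). The gripper opens to 92 mm and grips with 3 to 60 N. Pads are 20 mm wide; open, the fingers measure 128 mm over their backs; the gripper's body (75 mm by 189 mm) begins 69 mm behind the grasp point.
Start: joints at [1.156, 0.353, 1.633, -0, 1.155, -0.002], TCP at [0.251, 0.573, 0.405] pointing down, gripper open.
Joint ranges: [-2.63, 2.63], [-0.92, 2.1], [0.06, 2.66], [-1.3, 4.44], [0, 2.69], [-3.02, 3.02]. Speed limits (rad/s): [2.22, 2.22, 2.79, 3.14, 3.14, 3.14].

### API

Orientations are given as [roll, pitch, yaw] about the fixed x, y, z axes, in that order (R = Rz(yaw) Ry(pitch) Rx(roll)).
In Python, from rig import sensors, read_camera, camera_params, r gives the robot as it stands. The module is installed in compiled form; this text tells all that it offers.
- The arm moves only by the tool servo_tool, never from a script. Its argument "motion" is a list of rows, each an object with "hand": the opening, from 0 (shut) to 1 (fully open); "slide": the shift along the world's x, y, z in m, a list of three; "turn": the turn about the world's z in rad. A call has exactly 10 rows; each row shifts and turns the commanded pose from where the row before left it; what a row does not reach is not made up. A row lasts 1/10 s, in which the tool goes at most 50 mm and 8.59 degrees, less where a joint would pass 70% of its speed; a pose out of reach is approached as far as the arm can. A call is refused whole if a number of a shift passes 0.05 or a number of a turn 0.15, either way. A call with a gripper value outside its range is refused whole. The fingers move at their own pace and stop on an object; "force" is the grip in N (left out, the last holds). Time passes only in rows, so rows that do not move let the fingers close, or fill a call up. It gives the time, the measured TCP pose, the force, the opening and the grip force at its end, in the units of the state.
- sensors.state(): the state, without advancing time (a new reading comes with each control period).
- read_camera(name): name is "scene" or "top" or "wrist"; returns (picture, depth): 480x640x3 uint8, red, green, blue; 480x640 float32, m along the optical axis (not along the pixel's ray), 0 where there is no reading.
- camera_params(name): a dict with "fov_y" (degrees; the focal length in pixels is half the picture's height over the tangent of half this angle, whatever the lens; pixels are square), "cx", "cy" (the principal point, pixels), "rvec" (rotation vector, rad) and "tvec" (3), from world to camera coordinates, as OpenCV has them; the wrist camera has in their place "T_tool_cam" (4x4, takes a point from camera to tool coordinates, whose origin is the TCP and whose axes are the flange's). Camera axes: x right, y down, z forward; pixel columns grow to the right and rows downward; lengths in m; the calibration is good to about 2 mm. A picture is of the moment at which its call begins: read the wrist's pose just before it. camera_params takes no time and is no camera call.
- r.close_job(): hands the job in; it is judged then, once.
The state is a dict: "time_s": time; "q": joint angles; "qd": joint speeds; "joint_torque": joint torques, N m; "tool_pos": TCP position; "eef_rot": TCP orientation; "wrist_force": force on the tool from outside, world axes, zero at the start; "ft_torque": the same for the moment, N m; "opening": finger opening in m; "finger_force": force on a finger pad.
Only numpy, scipy, OpenCV 4.12 (cv2) and the standard library are available. Lean on these libraries where they do the work, as an engineer would, in place of code of your own. Each camera call takes 0.05 s, during which the arm holds its last target. There are 200 camera calls.

## Working session

There is one attempt and no reset: what is moved stays moved. The work goes in short steps, Python scripts to look and compute and a tool call to move; the robot and the scene stay as the last step left them, time stands still between calls to the robot, and variables do not carry over. Pictures are saved under pics/ and viewed, at most 10 in all, crops included, and the job is handed in when it is done.

Besides the shell and the picture viewer there is one more tool, called after "Request:" as a command line: name --argument value ..., lists and objects as JSON in quotes. servo_tool: Moves the arm, as the interface text tells. Its arguments: {"type":"object","properties":{"motion":{"type":"array","items":{"type":"object","properties":{"hand":{"type":"number"},"slide":{"type":"array","items":{"type":"number"}},"turn":{"type":"number"}}}},"force":{"type":"number"}},"required":["motion"]}

```bash
mkdir -p pics
cat > h.py <<'E'
import numpy as np, cv2
from rig import sensors, read_camera, camera_params, r
def cloud(name):
    s=sensors.state(); p=camera_params(name); img,d=read_camera(name)
    f=240/np.tan(np.radians(p["fov_y"])/2)
    v,u=np.mgrid[0:480,0:640]
    P=np.stack([(u-p["cx"])/f*d,(v-p["cy"])/f*d,d],-1)
    if "rvec" in p:
        R=cv2.Rodrigues(np.array(p["rvec"],float))[0]; W=(P-np.array(p["tvec"]).ravel())@R
    else:
        from scipy.spatial.transform import Rotation as Ro
        T=np.array(p["T_tool_cam"]); Rw=Ro.from_euler("xyz",s["eef_rot"]).as_matrix()
        W=(P@T[:3,:3].T+T[:3,3])@Rw.T+np.array(s["tool_pos"])
    W[d==0]=np.nan
    return img,d,W
E
python3 - <<'E'
from h import *
s=sensors.state();print(s["time_s"],s["tool_pos"],s["eef_rot"],s["opening"])
img,d,W=cloud("top")
cv2.imwrite("pics/top.png",img[:,:,::-1]); np.save("W.npy",W)
print({k:np.round(v,3) for k,v in camera_params("top").items()}, camera_params("top"))
print(W[240,320],W[100,100],W[400,500])
E
```

```text
0.0 [0.250663   0.5722835  0.40397501] [-3.14023316e+00  1.78780110e-05  2.72876388e+00] 0.09196638321816952
{'fov_y': np.float64(55.8), 'cx': np.float64(313.709), 'cy': np.float64(241.041), 'rvec': array([ 2.163, -2.191,  0.104]), 'tvec': array([0.068, 0.573, 1.038])} {'fov_y': 55.8004262306199, 'cx': 313.70853311080356, 'cy': 241.0410361237365, 'rvec': array([ 2.16319197, -2.19063353,  0.10434526]), 'tvec': array([0.06786914, 0.57291561, 1.03766497])}
[ 0.57860047  0.04530892 -0.0018598 ] [ 1.05693509  0.72530546 -0.29671861] [ 0.00399655 -0.6730657  -0.75664561]
```

View pics/top.png

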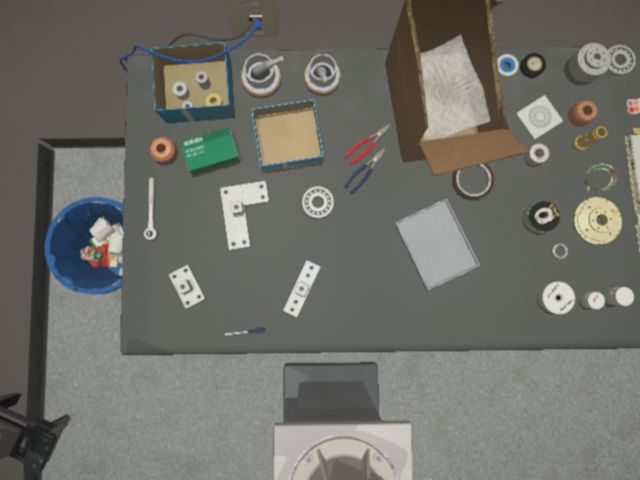

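The top view shows the L plate at about (240,212), the short plate at (186,286), the strip at (302,288) and the tray at (438,243), turned roughly 30°.

```bash
cat > m.py <<'E'
from h import *
img=cv2.imread("pics/top.png");W=np.load("W.npy")
def rect(pts):
    c,wh,a=cv2.minAreaRect((pts*1000).astype(np.float32)); return np.round(c,1),np.round(wh,1),round(a,1)
def roi(x0,x1,y0,y1): return img[y0:y1,x0:x1].astype(int),W[y0:y1,x0:x1]
for n,b in dict(L=(212,275,172,255),S=(160,212,255,312),strip=(278,325,255,322)).items():
    I,w=roi(*b); z=w[...,2]
    pl=(z>.006)&(z<.02)&(I.min(-1)>120); bl=(z>.036)
    print(n,"plate",pl.sum(),rect(w[pl][:,:2]),"block",bl.sum(),rect(w[bl][:,:2]),np.median(w[bl],0).round(4),w[bl].mean(0).round(4), np.nanmedian(z[~pl&~bl]).round(4))
    cs=cv2.findContours((pl|bl).astype(np.uint8),0,2)[0]; c=max(cs,key=cv2.contourArea)
    ap=cv2.approxPolyDP(c,3,True)[:,0]; print([(int(x+b[0]),int(y+b[2]),*w[y,x].round(3)) for x,y in ap])
I,w=roi(385,490,190,300)
m=(I.min(-1)>115); cs=cv2.findContours(m.astype(np.uint8),0,2)[0]; c=max(cs,key=cv2.contourArea)
q=np.zeros(m.shape,np.uint8);cv2.drawContours(q,[c],-1,1,-1);q=(q>0)&~np.isnan(w[...,2])
print("tray",q.sum(),rect(w[q][:,:2]),np.median(w[q],0).round(4),[tuple(w[y,x].round(3)) for x,y in cv2.approxPolyDP(c,4,True)[:,0]])
# heights of surroundings
for (u,v) in [(470,160),(500,150),(430,160),(390,100),(250,130),(262,170),(210,150),(545,215),(474,185)]: print((u,v),W[v,u].round(3))
E
python3 m.py
```

```text
L plate 1650 (array([642., 220.]), array([155.3, 110.4]), 8.5) block 139 (array([653. , 240.7]), array([26.4, 26.2]), 8.1) [0.6527 0.2395 0.0471] [0.6525 0.2398 0.0466] 0.0013
[(265, 182, np.float64(0.719), np.float64(0.176), np.float64(0.014)), (220, 189, np.float64(0.704), np.float64(0.284), np.float64(0.01)), (229, 249, np.float64(0.558), np.float64(0.261), np.float64(0.015)), (249, 246, np.float64(0.565), np.float64(0.214), np.float64(0.013)), (244, 212, np.float64(0.647), np.float64(0.227), np.float64(0.009)), (232, 214, np.float64(0.642), np.float64(0.255), np.float64(0.014)), (242, 212, np.float64(0.643), np.float64(0.227), np.float64(0.038)), (242, 203, np.float64(0.669), np.float64(0.231), np.float64(0.01)), (268, 201, np.float64(0.673), np.float64(0.169), np.float64(0.013))]
S plate 640 (array([471.5, 361.8]), array([90.8, 51.6]), 26.7) block 142 (array([471.2, 361.7]), array([25.9, 26.1]), 28.6) [0.4706 0.3609 0.047 ] [0.4709 0.3608 0.0468] 0.0013
[(188, 266, np.float64(0.519), np.float64(0.359), np.float64(0.011)), (169, 275, np.float64(0.499), np.float64(0.403), np.float
[... 536 characters left out ...]
2)), (319, 268, np.float64(0.511), np.float64(0.049), np.float64(0.013))]
tray 4401 (array([ 566., -235.]), array([183.4, 144.5]), 24.4) [ 0.5654 -0.2353  0.0047] [(np.float64(0.677), np.float64(-0.261), np.float64(0.003)), (np.float64(0.62), np.float64(-0.136), np.float64(-0.0)), (np.float64(0.458), np.float64(-0.207), np.float64(0.014)), (np.float64(0.513), np.float64(-0.33), np.float64(0.013))]
(470, 160) [ 0.712 -0.247  0.216]
(500, 150) [ 0.732 -0.308  0.214]
(430, 160) [ 0.718 -0.173  0.198]
(390, 100) [ 0.924 -0.133  0.001]
(250, 130) [ 0.852  0.214 -0.001]
(262, 170) [0.747 0.182 0.017]
(210, 150) [0.79  0.302 0.043]
(545, 215) [ 0.628 -0.484  0.032]
(474, 185) [ 0.708 -0.33   0.003]
```

Request:
servo_tool --motion '[{"hand": 1, "slide": [0.037, -0.031, -0.006], "turn": -0.1}, {"hand": 1, "slide": [0.037, -0.031, -0.006], "turn": -0.1}, {"hand": 1, "slide": [0.037, -0.031, -0.006], "turn": -0.1}, {"hand": 1, "slide": [0.037, -0.031, -0.006], "turn": -0.1}, {"hand": 1, "slide": [0.037, -0.031, -0.006], "turn": -0.1}, {"hand": 1, "slide": [0.037, -0.031, -0.006], "turn": -0.1}, {"hand": 1, "slide": [0.037, -0.031, -0.006], "turn": -0.1}, {"hand": 1, "slide": [0.037, -0.031, -0.006], "turn": -0.1}, {"hand": 1, "slide": [0.037, -0.031, -0.006], "turn": -0.1}, {"hand": 1, "slide": [0.03, -0.02, -0.006], "turn": -0.1}]' --force 40

```text
time_s: 1.05
tool_pos: [0.6154, 0.2711, 0.3439]
eef_rot: [-3.141, 0.001, 1.723]
wrist_force: [0.5, 0.2, -0.9]
opening: 0.0921
finger_force: 0.0
```

Request:
servo_tool --motion '[{"hand": 1, "slide": [0.009, -0.008, -0.01], "turn": 0}, {"hand": 1, "slide": [0.009, -0.008, -0.01], "turn": 0}, {"hand": 1, "slide": [0.009, -0.008, -0.01], "turn": 0}, {"hand": 1, "slide": [0.009, -0.007, -0.01], "turn": 0}, {"hand": 1, "slide": [0, 0, -0.01], "turn": 0}, {"hand": 1, "slide": [0, 0, -0.01], "turn": 0}, {"hand": 1, "slide": [0, 0, 0], "turn": 0}, {"hand": 1, "slide": [0, 0, 0], "turn": 0}, {"hand": 1, "slide": [0, 0, 0], "turn": 0}, {"hand": 1, "slide": [0, 0, 0], "turn": 0}]'

```text
time_s: 2.05
tool_pos: [0.6498, 0.2428, 0.2854]
eef_rot: [3.141, -0.0, 1.729]
wrist_force: [0.5, -0.6, 0.6]
opening: 0.0919
finger_force: 0.0
```

Run:
```python
from h import *
img,d,W=cloud("wrist"); cv2.imwrite("pics/w1.png",img[:,:,::-1])
z=W[...,2]; s=sensors.state(); t=s["tool_pos"];print(t,s["eef_rot"])
m=(z>.04)&(z<.053)&(abs(W[...,0]-.6525)<.04)&(abs(W[...,1]-.24)<.04)
P=W[m][:,:2]*1000; print(m.sum(),cv2.minAreaRect(P.astype(np.float32)),np.median(z[m]))
```

```text
[0.64978704 0.2427489  0.28531674] [ 3.14063893e+00 -1.94843587e-04  1.72908648e+00]
2142 ((654.8196411132812, 241.0165252685547), (25.848957061767578, 26.137622833251953), 8.659422874450684) 0.04569969275445954
```

View pics/w1.png

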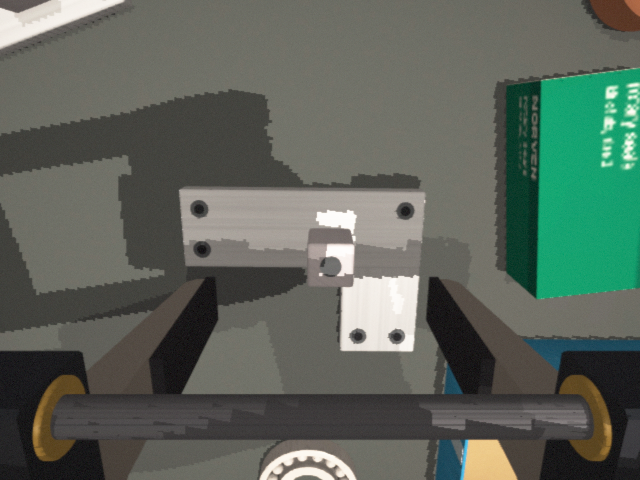

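The wrist view shows the L's block at about (330,257), centred between the fingers, and the plate is clear of the green box. The block is at (0.6545, 0.2405). Next I descend and grip.

Request:
servo_tool --motion '[{"hand": 1, "slide": [0.002, -0.001, -0.013], "turn": -0.007}, {"hand": 1, "slide": [0.002, -0.001, -0.013], "turn": 0}, {"hand": 1, "slide": [0, 0, -0.013], "turn": 0}, {"hand": 1, "slide": [0, 0, -0.013], "turn": 0}, {"hand": 1, "slide": [0, 0, -0.013], "turn": 0}, {"hand": 1, "slide": [0, 0, -0.012], "turn": 0}, {"hand": 1, "slide": [0, 0, 0], "turn": 0}, {"hand": 0, "slide": [0, 0, 0], "turn": 0}, {"hand": 0, "slide": [0, 0, 0], "turn": 0}, {"hand": 0, "slide": [0, 0, 0], "turn": 0}]' --force 40

```text
time_s: 3.1
tool_pos: [0.6541, 0.2406, 0.2085]
eef_rot: [3.14, -0.0, 1.722]
wrist_force: [0.1, -0.5, -0.5]
opening: 0.0699
finger_force: 0.0
```

Request:
servo_tool --motion '[{"hand": 0, "slide": [0, 0, 0], "turn": 0}, {"hand": 0, "slide": [0, 0, 0], "turn": 0}, {"hand": 0, "slide": [0, 0, 0], "turn": 0}, {"hand": 0, "slide": [0, 0, 0], "turn": 0}, {"hand": 0, "slide": [0, 0, 0], "turn": 0}, {"hand": 0, "slide": [0, 0, 0.01], "turn": 0}, {"hand": 0, "slide": [0, 0, 0.02], "turn": 0}, {"hand": 0, "slide": [0, 0, 0.02], "turn": 0}, {"hand": 0, "slide": [0, 0, 0.02], "turn": 0}, {"hand": 0, "slide": [0, 0, 0.01], "turn": 0}]'

```text
time_s: 4.1
tool_pos: [0.6541, 0.2406, 0.2899]
eef_rot: [3.14, -0.0, 1.722]
wrist_force: [0.7, -0.3, -2.0]
opening: 0.0254
finger_force: 40.0
```

Request:
servo_tool --motion '[{"hand": 0, "slide": [-0.008, -0.036, 0], "turn": 0.026}, {"hand": 0, "slide": [-0.008, -0.036, 0], "turn": 0.026}, {"hand": 0, "slide": [-0.008, -0.036, 0], "turn": 0.026}, {"hand": 0, "slide": [-0.008, -0.036, 0], "turn": 0.027}, {"hand": 0, "slide": [-0.008, -0.036, 0], "turn": 0.027}, {"hand": 0, "slide": [-0.008, -0.036, 0], "turn": 0.027}, {"hand": 0, "slide": [-0.008, -0.036, 0], "turn": 0.027}, {"hand": 0, "slide": [-0.008, -0.036, 0], "turn": 0.027}, {"hand": 0, "slide": [-0.008, -0.036, 0], "turn": 0.027}, {"hand": 0, "slide": [-0.008, -0.036, 0], "turn": 0.028}]'

```text
time_s: 5.1
tool_pos: [0.573, -0.1208, 0.2876]
eef_rot: [-3.141, -0.0, 1.991]
wrist_force: [0.2, 0.1, -2.6]
opening: 0.0259
finger_force: 40.0
```

Run:
```python
from h import *
W0=np.load("W.npy"); w=W0[:,360:540].reshape(-1,3)
for y in np.arange(-.40,-.05,.05):
    k=(w[:,2]>.07)&(abs(w[:,1]-y)<.02)&(w[:,0]>.5); print(round(y,2), w[k][:,0].min().round(3) if k.any() else None, end='; ')
img,d,W=cloud("wrist"); cv2.imwrite("pics/w2.png",img[:,:,::-1]); np.save("W2.npy",W)
print(sensors.state()["tool_pos"])
```

```text
-0.4 1.055; -0.35 0.716; -0.3 0.705; -0.25 0.694; -0.2 0.684; -0.15 0.697; -0.1 1.007; [ 0.57201085 -0.12493909  0.28758627]
```

View pics/w2.png

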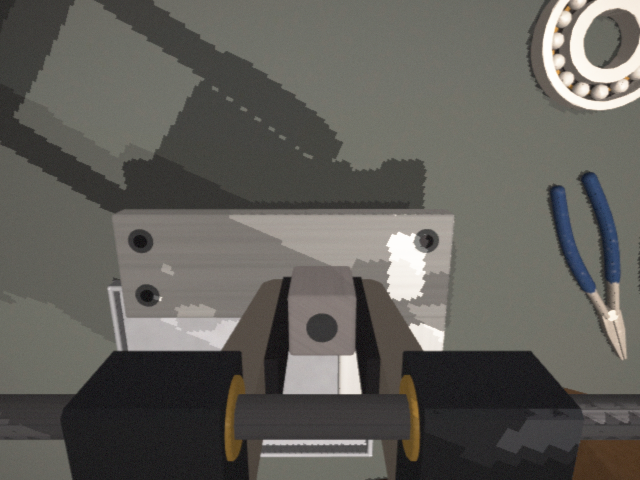

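The grip is good. The L covers the tray in this view, with a tray corner visible at (115,290). The other way round keeps the gripper body further from the carton flap (x > 0.684), so I turn the L by half a turn while backing off.

Request:
servo_tool --motion '[{"hand": 0, "slide": [-0.01, 0.01, 0], "turn": -0.1}, {"hand": 0, "slide": [-0.01, 0.01, 0], "turn": -0.14}, {"hand": 0, "slide": [-0.01, 0.01, 0], "turn": -0.14}, {"hand": 0, "slide": [-0.01, 0, 0], "turn": -0.14}, {"hand": 0, "slide": [0, 0, 0], "turn": -0.14}, {"hand": 0, "slide": [0, 0, 0], "turn": -0.14}, {"hand": 0, "slide": [0, 0, 0], "turn": -0.14}, {"hand": 0, "slide": [0, 0, 0], "turn": -0.14}, {"hand": 0, "slide": [0, 0, 0], "turn": -0.14}, {"hand": 0, "slide": [0, 0, 0], "turn": -0.14}]'

```text
time_s: 6.15
tool_pos: [0.5336, -0.0893, 0.2876]
eef_rot: [-3.141, 0.0, 0.624]
wrist_force: [-0.3, -0.3, -3.1]
opening: 0.0258
finger_force: 40.0
```

Request:
servo_tool --motion '[{"hand": 0, "slide": [0, 0, 0], "turn": -0.14}, {"hand": 0, "slide": [0, 0, 0], "turn": -0.14}, {"hand": 0, "slide": [0, 0, 0], "turn": -0.14}, {"hand": 0, "slide": [0, 0, 0], "turn": -0.14}, {"hand": 0, "slide": [0, 0, 0], "turn": -0.14}, {"hand": 0, "slide": [0, 0, 0], "turn": -0.14}, {"hand": 0, "slide": [0, 0, 0], "turn": -0.14}, {"hand": 0, "slide": [0, 0, 0], "turn": -0.14}, {"hand": 0, "slide": [0, 0, 0], "turn": -0.14}, {"hand": 0, "slide": [0, 0, 0], "turn": -0.14}]'

```text
time_s: 7.15
tool_pos: [0.5336, -0.0893, 0.2876]
eef_rot: [3.141, 0.0, -0.776]
wrist_force: [0.8, -0.6, -2.4]
opening: 0.0256
finger_force: 40.0
```

Run:
```python
from h import *
img,d,W=cloud("wrist"); cv2.imwrite("pics/w3.png",img[:,:,::-1]); np.save("W3.npy",W)
s=sensors.state();print(s["tool_pos"],s["eef_rot"],s["q"])
```

```text
[ 0.53355564 -0.08929839  0.28760435] [ 3.14132973e+00  4.01649715e-04 -7.84550759e-01] [-1.68606008e-01  3.68805648e-01  1.91327516e+00  2.30150974e-05
  8.59991581e-01  2.18672600e+00]
```

View pics/w3.png

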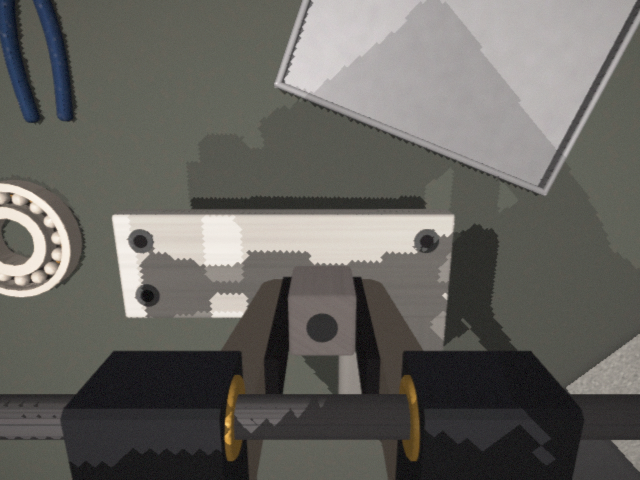

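The picture shows the tray's near long side, with outer rim corners at about (277,86) and (543,192). I use these to refine the tray pose.

```bash
cat > t.py <<'E'
from h import *
from scipy.spatial.transform import Rotation as Ro
p=camera_params("wrist");f=240/np.tan(np.radians(p["fov_y"])/2);T=np.array(p["T_tool_cam"])
Rw=Ro.from_euler("xyz",[3.14133,.0004,-.78455]).as_matrix();t=np.array([.53356,-.0893,.2876])
def ray(u,v,z):
    o=Rw@T[:3,3]+t; d=Rw@T[:3,:3]@np.array([(u-p["cx"])/f,(v-p["cy"])/f,1]); return o+d*(z-o[2])/d[2]
A,B=ray(277,86,.011),ray(543,192,.011); e=(A-B)[:2]; n=np.linalg.norm(e); e/=n
print(A,B,n,np.degrees(np.arctan2(e[1],e[0])))
nrm=np.array([e[1],-e[0]])
print("centre",(A+B)[:2]/2+nrm*.069)
W=np.load("W3.npy");print(W[86,277],W[192,543])
a=np.radians(24);
E
python3 t.py
```

```text
[ 0.61647129 -0.13583922  0.011     ] [ 0.4594156  -0.20631764  0.011     ] 0.1721444069793333 24.16806278150986
centre [ 0.56619305 -0.23403047]
[ 0.6171814  -0.13503511  0.00827366] [ 0.46069332 -0.20680845  0.01152691]
```

Request:
servo_tool --motion '[{"hand": 0, "slide": [0.003, -0.019, 0], "turn": -0.1}, {"hand": 0, "slide": [0.003, -0.019, 0], "turn": -0.1}, {"hand": 0, "slide": [0.003, -0.019, 0], "turn": -0.1}, {"hand": 0, "slide": [0.003, -0.019, 0], "turn": -0.065}, {"hand": 0, "slide": [0.003, -0.019, 0], "turn": 0}, {"hand": 0, "slide": [0.003, -0.019, 0], "turn": 0}, {"hand": 0, "slide": [0.003, -0.019, 0], "turn": 0}, {"hand": 0, "slide": [0.002, -0.019, -0.01], "turn": 0}, {"hand": 0, "slide": [0.002, -0.017, -0.015], "turn": 0}, {"hand": 0, "slide": [0, 0, -0.015], "turn": 0}]'

```text
time_s: 8.2
tool_pos: [0.559, -0.2609, 0.2467]
eef_rot: [-3.141, -0.001, -1.136]
wrist_force: [0.4, 0.3, -3.0]
opening: 0.0256
finger_force: 40.0
```

Request:
servo_tool --motion '[{"hand": 0, "slide": [0, 0, 0], "turn": 0}, {"hand": 0, "slide": [0, 0, 0], "turn": 0}, {"hand": 0, "slide": [0, 0, 0], "turn": 0}, {"hand": 0, "slide": [0, 0, 0], "turn": 0}, {"hand": 0, "slide": [0, 0, 0], "turn": 0}, {"hand": 0, "slide": [0, 0, 0], "turn": 0}, {"hand": 0, "slide": [0, 0, 0], "turn": 0}, {"hand": 0, "slide": [0, 0, 0], "turn": 0}, {"hand": 0, "slide": [0, 0, 0], "turn": 0}, {"hand": 0, "slide": [0, 0, 0], "turn": 0}]'

```text
time_s: 9.2
tool_pos: [0.5587, -0.2585, 0.2477]
eef_rot: [-3.142, 0.0, -1.135]
wrist_force: [0.2, 0.5, -3.1]
opening: 0.0255
finger_force: 40.0
```

Request:
servo_tool --motion '[{"hand": 0, "slide": [0, 0, -0.008], "turn": -0.013}, {"hand": 0, "slide": [0, 0, -0.008], "turn": 0}, {"hand": 0, "slide": [0, 0, -0.008], "turn": 0}, {"hand": 0, "slide": [0, 0, -0.006], "turn": 0}, {"hand": 0, "slide": [0, 0, -0.004], "turn": 0}, {"hand": 0, "slide": [0, 0, -0.002], "turn": 0}, {"hand": 0, "slide": [0, 0, 0], "turn": 0}, {"hand": 0, "slide": [0, 0, 0], "turn": 0}, {"hand": 0, "slide": [0, 0, 0], "turn": 0}, {"hand": 0, "slide": [0, 0, 0], "turn": 0}]'

```text
time_s: 10.2
tool_pos: [0.5584, -0.2584, 0.2139]
eef_rot: [3.141, 0.001, -1.148]
wrist_force: [-9.9, 4.2, 26.3]
opening: 0.0254
finger_force: 40.0
```

Request:
servo_tool --motion '[{"hand": 0, "slide": [0, 0, 0.002], "turn": 0}, {"hand": 0.6, "slide": [0, 0, 0], "turn": 0}, {"hand": 0.6, "slide": [0, 0, 0], "turn": 0}, {"hand": 0.6, "slide": [0, 0, 0], "turn": 0}, {"hand": 0.6, "slide": [0, 0, 0], "turn": 0}, {"hand": 0.6, "slide": [0, 0, 0.01], "turn": 0}, {"hand": 0.6, "slide": [0, 0, 0.025], "turn": 0}, {"hand": 0.6, "slide": [0, 0, 0.03], "turn": 0}, {"hand": 1, "slide": [-0.01, 0.02, 0.03], "turn": 0}, {"hand": 1, "slide": [-0.01, 0.02, 0.02], "turn": 0}]'

```text
time_s: 11.2
tool_pos: [0.539, -0.2185, 0.3313]
eef_rot: [-3.14, -0.002, -1.149]
wrist_force: [0.5, 0.1, 0.5]
opening: 0.069
finger_force: 0.0
```

Run:
```python
from h import *
img,d,W=cloud("wrist"); cv2.imwrite("pics/w4.png",img[:,:,::-1])
s=sensors.state();print(s["tool_pos"],s["eef_rot"])
z=W[...,2]; m=(z>.042)&(z<.058)&(abs(W[...,0]-.5585)<.03)&(abs(W[...,1]+.2588)<.03)
print(cv2.minAreaRect((W[m][:,:2]*1000).astype(np.float32)),np.median(z[m]))
e=np.array([.912,.41]);n=np.array([-.41,.912])
for a in range(-45,100,15):
  row=[]
  for b in (-25,0,5,35,60):
    c=np.array([.5585,-.2588])+(a*e+b*n)/1000; k=(np.hypot(W[...,0]-c[0],W[...,1]-c[1])<.005); row.append(round(float(np.nanmedian(z[k])),4) if k.any() else None)
  print(a,row)
```

```text
[ 0.53803122 -0.21624594  0.33358558] [-3.13871873e+00 -1.68260914e-03 -1.14842399e+00]
((558.8035888671875, -257.9854431152344), (25.821197509765625, 25.735370635986328), 24.24151611328125) 0.04873559449325182
-45 [0.0154, 0.0147, 0.0147, 0.195, 0.0152]
-30 [0.0148, 0.0148, 0.0148, 0.0147, 0.0147]
-15 [0.0148, 0.0151, 0.015, 0.0148, 0.0151]
0 [0.0148, 0.0493, 0.0491, 0.0027, 0.0028]
15 [0.0149, 0.0158, 0.016, 0.0029, 0.0028]
30 [0.0148, 0.0148, 0.0147, 0.1786, 0.0028]
45 [0.0149, 0.0149, 0.0149, 0.1948, 0.0028]
60 [0.0149, 0.0149, 0.0149, 0.0029, 0.0027]
75 [0.015, 0.0149, 0.015, 0.0028, 0.0029]
90 [0.0149, 0.0149, 0.015, 0.0029, 0.0028]
```

View pics/w4.png

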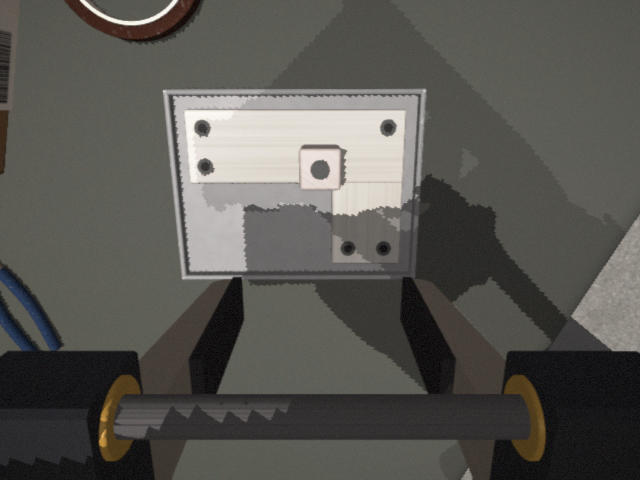

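The L lies flat and centred in the tray, with its block at (320,168) and plate top at about 15 mm throughout. Next is the short plate.

Request:
servo_tool --motion '[{"hand": 1, "slide": [-0.0045, 0.038, -0.003], "turn": 0.11}, {"hand": 1, "slide": [-0.0045, 0.038, -0.003], "turn": 0.11}, {"hand": 1, "slide": [-0.0045, 0.038, -0.003], "turn": 0.11}, {"hand": 1, "slide": [-0.0045, 0.038, -0.003], "turn": 0.11}, {"hand": 1, "slide": [-0.0045, 0.038, -0.003], "turn": 0.11}, {"hand": 1, "slide": [-0.0045, 0.038, -0.003], "turn": 0.11}, {"hand": 1, "slide": [-0.0045, 0.038, -0.003], "turn": 0.11}, {"hand": 1, "slide": [-0.0045, 0.038, -0.003], "turn": 0.11}, {"hand": 1, "slide": [-0.0045, 0.038, -0.003], "turn": 0.11}, {"hand": 1, "slide": [-0.0045, 0.038, -0.003], "turn": 0.11}]'

```text
time_s: 12.25
tool_pos: [0.4936, 0.163, 0.2989]
eef_rot: [-3.141, -0.001, -0.044]
wrist_force: [0.8, -0.8, 0.8]
opening: 0.092
finger_force: 0.0
```

Request:
servo_tool --motion '[{"hand": 1, "slide": [-0.0045, 0.038, -0.004], "turn": 0.11}, {"hand": 1, "slide": [-0.0045, 0.038, -0.004], "turn": 0.11}, {"hand": 1, "slide": [-0.0045, 0.038, -0.004], "turn": 0.11}, {"hand": 1, "slide": [-0.0045, 0.038, -0.004], "turn": 0.11}, {"hand": 1, "slide": [-0.0045, 0.038, -0.004], "turn": 0.09}, {"hand": 1, "slide": [0, 0, 0], "turn": 0}, {"hand": 1, "slide": [0, 0, 0], "turn": 0}, {"hand": 1, "slide": [0, 0, 0], "turn": 0}, {"hand": 1, "slide": [0, 0, 0], "turn": 0}, {"hand": 1, "slide": [0, 0, 0], "turn": 0}]'

```text
time_s: 13.25
tool_pos: [0.4716, 0.3505, 0.2789]
eef_rot: [3.142, -0.0, 0.48]
wrist_force: [-0.6, 0.7, -0.9]
opening: 0.0917
finger_force: 0.0
```

Run:
```python
from h import *
img,d,W=cloud("wrist"); cv2.imwrite("pics/w5.png",img[:,:,::-1])
s=sensors.state();print(s["tool_pos"],s["eef_rot"])
z=W[...,2]; near=np.hypot(W[...,0]-.471,W[...,1]-.361)<.06
m=(z>.04)&(z<.053)&near; pl=(z>.008)&(z<.016)&near
for k in (m,pl): print(k.sum(),cv2.minAreaRect((W[k][:,:2]*1000).astype(np.float32)))
```

```text
[0.47154743 0.35068342 0.27888313] [ 3.14157504e+00 -1.35750592e-04  4.80317411e-01]
2313 ((472.8711853027344, 362.1849670410156), (26.00049591064453, 26.10344123840332), 26.500682830810547)
8909 ((472.48382568359375, 361.96221923828125), (90.3709487915039, 50.16183090209961), 27.39788818359375)
```

View pics/w5.png

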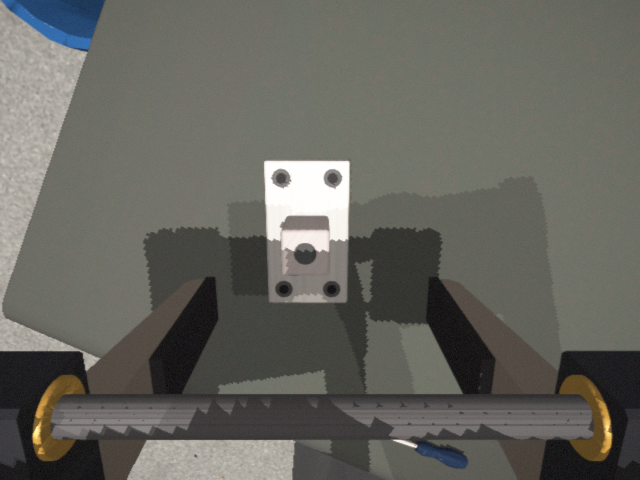

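The short plate's block is at (305,250) in the picture, which is (0.4725, 0.362) in the world, and it is square to the fingers.

Request:
servo_tool --motion '[{"hand": 1, "slide": [0.001, 0.006, -0.01], "turn": 0}, {"hand": 1, "slide": [0, 0.0055, -0.012], "turn": 0}, {"hand": 1, "slide": [0, 0, -0.012], "turn": 0}, {"hand": 1, "slide": [0, 0, -0.013], "turn": 0}, {"hand": 1, "slide": [0, 0, -0.013], "turn": 0}, {"hand": 1, "slide": [0, 0, -0.011], "turn": 0}, {"hand": 1, "slide": [0, 0, 0], "turn": 0}, {"hand": 0, "slide": [0, 0, 0], "turn": 0}, {"hand": 0, "slide": [0, 0, 0], "turn": 0}, {"hand": 0, "slide": [0, 0, 0], "turn": 0}]'

```text
time_s: 14.3
tool_pos: [0.4725, 0.3632, 0.2083]
eef_rot: [-3.141, -0.001, 0.482]
wrist_force: [0.0, -0.0, 0.1]
opening: 0.0697
finger_force: 0.0
```

Request:
servo_tool --motion '[{"hand": 0, "slide": [0, 0, 0], "turn": 0}, {"hand": 0, "slide": [0, 0, 0], "turn": 0}, {"hand": 0, "slide": [0, 0, 0], "turn": 0}, {"hand": 0, "slide": [0, 0, 0], "turn": 0}, {"hand": 0, "slide": [0, 0, 0], "turn": 0}, {"hand": 0, "slide": [0, 0, 0.015], "turn": 0}, {"hand": 0, "slide": [0, 0, 0.02], "turn": 0}, {"hand": 0, "slide": [0, 0, 0.025], "turn": 0}, {"hand": 0, "slide": [0, 0, 0.025], "turn": 0}, {"hand": 0, "slide": [0, 0, 0.015], "turn": 0}]'

```text
time_s: 15.3
tool_pos: [0.4725, 0.3632, 0.3104]
eef_rot: [-3.141, -0.002, 0.482]
wrist_force: [-0.5, 0.7, -1.3]
opening: 0.0259
finger_force: 40.0
```

Request:
servo_tool --motion '[{"hand": 0, "slide": [0.007, -0.037, 0], "turn": -0.01}, {"hand": 0, "slide": [0.007, -0.037, 0], "turn": -0.01}, {"hand": 0, "slide": [0.007, -0.037, 0], "turn": -0.01}, {"hand": 0, "slide": [0.007, -0.037, 0], "turn": -0.01}, {"hand": 0, "slide": [0.007, -0.037, 0], "turn": -0.01}, {"hand": 0, "slide": [0.007, -0.037, 0], "turn": -0.01}, {"hand": 0, "slide": [0.007, -0.037, 0], "turn": 0}, {"hand": 0, "slide": [0.007, -0.037, 0], "turn": 0}, {"hand": 0, "slide": [0.007, -0.037, 0], "turn": 0}, {"hand": 0, "slide": [0.007, -0.037, 0], "turn": 0}]'

```text
time_s: 16.3
tool_pos: [0.5422, -0.0086, 0.308]
eef_rot: [-3.142, -0.0, 0.422]
wrist_force: [0.0, 0.5, -1.5]
opening: 0.0253
finger_force: 40.0
```

Request:
servo_tool --motion '[{"hand": 0, "slide": [0.007, -0.037, 0], "turn": 0}, {"hand": 0, "slide": [0.007, -0.037, 0], "turn": 0}, {"hand": 0, "slide": [0.007, -0.037, 0], "turn": 0}, {"hand": 0, "slide": [0.007, -0.037, 0], "turn": 0}, {"hand": 0, "slide": [0.007, -0.037, 0], "turn": 0}, {"hand": 0, "slide": [0, 0, -0.02], "turn": 0}, {"hand": 0, "slide": [0, 0, -0.02], "turn": 0}, {"hand": 0, "slide": [0, 0, -0.02], "turn": 0}, {"hand": 0, "slide": [0, 0, 0], "turn": 0}, {"hand": 0, "slide": [0, 0, 0], "turn": 0}]'

```text
time_s: 17.3
tool_pos: [0.5772, -0.192, 0.2479]
eef_rot: [-3.141, 0.001, 0.422]
wrist_force: [-0.4, -0.5, -1.2]
opening: 0.0259
finger_force: 40.0
```

Request:
servo_tool --motion '[{"hand": 0, "slide": [0.0035, -0.003, 0], "turn": 0}, {"hand": 0, "slide": [0, 0, -0.008], "turn": 0}, {"hand": 0, "slide": [0, 0, -0.008], "turn": 0}, {"hand": 0, "slide": [0, 0, -0.008], "turn": 0}, {"hand": 0, "slide": [0, 0, -0.006], "turn": 0}, {"hand": 0, "slide": [0, 0, -0.003], "turn": 0}, {"hand": 0, "slide": [0, 0, -0.002], "turn": 0}, {"hand": 0, "slide": [0, 0, 0], "turn": 0}, {"hand": 0, "slide": [0, 0, 0], "turn": 0}, {"hand": 0, "slide": [0, 0, 0], "turn": 0}]'

```text
time_s: 18.3
tool_pos: [0.5805, -0.1948, 0.2159]
eef_rot: [-3.141, 0.001, 0.422]
wrist_force: [-13.4, 4.8, 39.2]
opening: 0.0256
finger_force: 40.0
```

Request:
servo_tool --motion '[{"hand": 0, "slide": [0, 0, 0.003], "turn": 0}, {"hand": 0, "slide": [0, 0, 0], "turn": 0}, {"hand": 0, "slide": [0, 0, 0], "turn": 0}, {"hand": 0, "slide": [0, 0, 0], "turn": 0}, {"hand": 0, "slide": [0, 0, 0], "turn": 0}, {"hand": 0, "slide": [0, 0, 0], "turn": 0}, {"hand": 0, "slide": [0, 0, 0], "turn": 0}, {"hand": 0, "slide": [0, 0, 0], "turn": 0}, {"hand": 0, "slide": [0, 0, 0], "turn": 0}, {"hand": 0, "slide": [0, 0, 0], "turn": 0}]'

```text
time_s: 19.3
tool_pos: [0.581, -0.1951, 0.216]
eef_rot: [3.141, -0.0, 0.422]
wrist_force: [-0.3, 1.2, 8.6]
opening: 0.0256
finger_force: 40.0
```

Run:
```python
from h import *
img,d,W=cloud("wrist"); cv2.imwrite("pics/w6.png",img[:,:,::-1])
z=W[...,2];e=np.array([.912,.41]);n=np.array([-.41,.912])
for b in (-40,-20,-10,0,10,20,30):
  row=[]
  for a in range(-60,61,12):
    c=np.array([.5807,-.195])+(a*e+b*n)/1000; k=(np.hypot(W[...,0]-c[0],W[...,1]-c[1])<.004)&(z<.06); row.append(round(float(np.nanmedian(z[k])),4) if k.any() else None)
  print(b,row)
```

```text
-40 [None, None, None, 0.0147, 0.0147, 0.0147, 0.0147, 0.0148, 0.0149, 0.0033, 0.0083]
-20 [0.0145, 0.0039, 0.0147, None, None, None, 0.0395, 0.0148, 0.0151, 0.0032, 0.0072]
-10 [0.0143, 0.0033, 0.0149, None, 0.0485, 0.0487, 0.041, 0.0146, 0.0152, 0.0033, 0.0073]
0 [0.0142, 0.0032, 0.0147, None, 0.0484, 0.0492, 0.0408, 0.0148, 0.0148, 0.0033, 0.0067]
10 [0.0137, 0.0034, 0.0149, None, 0.0485, 0.0487, 0.0406, 0.0147, 0.015, 0.0034, 0.0071]
20 [0.0139, 0.0027, 0.0157, None, None, None, 0.0391, 0.0147, 0.0151, 0.0032, 0.0063]
30 [None, None, None, None, None, 0.0027, 0.0029, 0.0027, 0.0029, 0.0028, 0.0064]
```

View pics/w6.png

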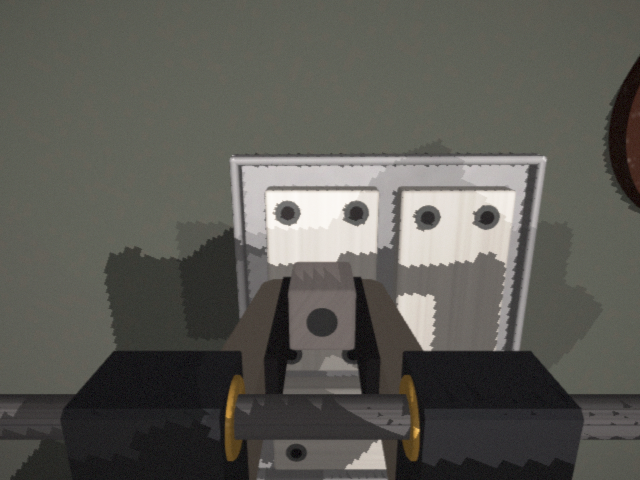

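The short plate (block at (320,320)) lies flat beside the L, with its top at about 15 mm everywhere. I release it and rise.

Request:
servo_tool --motion '[{"hand": 0.6, "slide": [0, 0, 0], "turn": 0}, {"hand": 0.6, "slide": [0, 0, 0], "turn": 0}, {"hand": 0.6, "slide": [0, 0, 0], "turn": 0}, {"hand": 0.6, "slide": [0, 0, 0], "turn": 0}, {"hand": 0.6, "slide": [0, 0, 0.01], "turn": 0}, {"hand": 0.6, "slide": [0, 0, 0.025], "turn": 0}, {"hand": 0.6, "slide": [0, 0, 0.03], "turn": 0}, {"hand": 0.6, "slide": [0, 0, 0.03], "turn": 0}, {"hand": 0.6, "slide": [-0.02, 0.01, 0.02], "turn": 0}, {"hand": 0.6, "slide": [-0.02, 0.01, 0], "turn": 0}]'

```text
time_s: 20.35
tool_pos: [0.5414, -0.1752, 0.3344]
eef_rot: [3.138, -0.004, 0.422]
wrist_force: [-0.4, 0.4, -0.3]
opening: 0.0555
finger_force: 0.0
```

Request:
servo_tool --motion '[{"hand": 0.6, "slide": [-0.02, 0, 0.02], "turn": 0}, {"hand": 0.6, "slide": [-0.02, 0, 0.02], "turn": 0}, {"hand": 0.6, "slide": [0, 0, 0], "turn": 0}, {"hand": 0.6, "slide": [0, 0, 0], "turn": 0}, {"hand": 0.6, "slide": [0, 0, 0], "turn": 0}, {"hand": 0.6, "slide": [0, 0, 0], "turn": 0}, {"hand": 0.6, "slide": [0, 0, 0], "turn": 0}, {"hand": 0.6, "slide": [0, 0, 0], "turn": 0}, {"hand": 0.6, "slide": [0, 0, 0], "turn": 0}, {"hand": 0.6, "slide": [0, 0, 0], "turn": 0}]'

```text
time_s: 21.35
tool_pos: [0.5008, -0.175, 0.3705]
eef_rot: [-3.141, 0.0, 0.422]
wrist_force: [0.2, 0.2, -0.2]
opening: 0.0551
finger_force: 0.0
```

Run:
```python
from h import *
img,d,W=cloud("wrist"); cv2.imwrite("pics/w7.png",img[:,:,::-1]); z=W[...,2]
for c in ((.5588,-.258),(.5807,-.195)):
    m=(z>.042)&(z<.058)&(abs(W[...,0]-c[0])<.025)&(abs(W[...,1]-c[1])<.025)
    print(m.sum(), m.any() and (cv2.minAreaRect((W[m][:,:2]*1000).astype(np.float32)),np.median(z[m])))
```

```text
1332 (((558.627197265625, -257.25958251953125), (25.684741973876953, 26.66070556640625), 24.571077346801758), np.float64(0.04863830630471205))
1439 (((581.4205322265625, -194.01406860351562), (25.071958541870117, 26.018728256225586), 24.181053161621094), np.float64(0.0487000471101276))
```

View pics/w7.png

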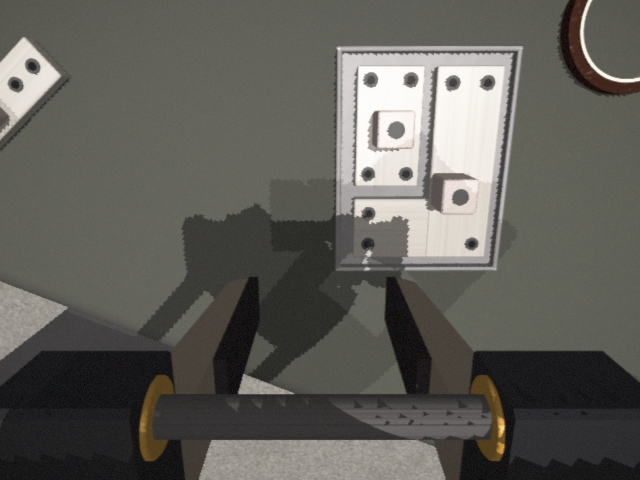

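Both plates lie flat inside the tray, with blocks at (397,130) and (460,196), and the gripper is clear.

```bash
python3 -c "
from rig import r; print(r.close_job())"
```

```text
the job is handed in; nothing more can be done
None
```

The L-shaped plate and then the short plate were laid flat side by side in the tray, the long narrow plate was not touched, and the job was handed in at about 21 s of the 61 s allowed; the hand-in gave no verdict.

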